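# Restock the pretzel stand under its swing-arm lamp

## Robot

A 7-joint arm with a two-finger parallel gripper is mounted at the origin on the work surface. World frame = base frame: x ahead of the robot, y to its left, z up, the work surface at z = 0. Lengths are in m, angles in rad, forces in N, time in s.
With the tool pointing down it reaches from about 0.4 to 0.85 m from the base axis. Payload 10.4 kg.
Tool frame: the origin (TCP) lies on the centre line of the jaws, within the pads' length; the fingertips stand r.tip_extent ahead of it and the grasp point (between the pads) lies 3 mm ahead of it (r.tip_extent is the distance from the TCP to the fingertips, in m); z points along the fingers, y is the direction in which the jaws open and shut (so a half turn about z gives the same grasp; the last joint's range is limited). The gripper opens to 87 mm and grips with 3 to 60 N. Pads are 19 mm wide; open, the fingers measure 117 mm over their backs; the gripper's body (75 mm by 190 mm) begins 51 mm behind the grasp point.
Start: joints at [1.176, 0.332, -0.065, 1.46, 0.022, 1.35, -0.088], TCP at [0.227, -0.582, 0.245] pointing down, gripper open.
Joint ranges: [-2.6, 2.6], [-0.5, 2.12], [-1.47, 1.34], [0.16, 2.42], [-1.27, 4.41], [0.06, 2.06], [-2.6, 2.6]. Speed limits (rad/s): [2.22, 2.22, 2.79, 2.79, 3.14, 3.14, 3.14].

## Interface

Orientations are given as a unit quaternion [x, y, z, w].
In Python, from bench import r gives the robot as it stands. The module is installed in compiled form; this text tells all that it offers.
- The arm moves only by the shell command python3 -m jog 'ROWS' [FORCE]. ROWS is JSON, a list of rows, each a list of 5 numbers: the shift along the tool's x, y, z in cm, then the turn about the tool's z in rad, then the closure, from 0 (fully open) to 1 (shut). A call has exactly 10 rows; each row shifts and turns the pose as measured when the row begins, along the tool's axes as they then stand; what a row does not reach is not made up. A row lasts 1/10 s, in which the tool goes at most 50 mm and 8.59 degrees, less where a joint would pass 70% of its speed; a pose out of reach is approached as far as the arm can. A call with a gripper value outside its range is refused whole. The fingers move at their own pace and stop on an object; FORCE is the grip in N (left out, the last holds). Time passes only in rows, so rows that do not move let the fingers close, or fill a call up. It gives the time, the measured TCP pose, the force and the opening at its end, in the units of the state.
- r.read_state(): the state, without advancing time (a new reading comes with each control period).
- r.camera(name): name is "side" or "top" or "wrist"; returns a dict with "pixels" (384x512x3 uint8, red, green, blue), "fx", "fy", "cx", "cy" (pixels), "camera_from_world" (4x4, takes a point from world to camera coordinates). Camera axes: x right, y up, looking along -z (the intrinsics and any distortion apply to the point x, -y, -z); pixel columns grow to the right and rows downward; lengths in m; the calibration is good to about 2 mm. A picture is of the moment at which its call begins. There is no depth.
- r.close_job(): hands the job in, once; it reports no verdict.
The state is a dict: "time": time; "joint_positions": joint angles; "joint_vel": joint speeds; "joint_torque": joint torques, N m; "ee_pos": TCP position; "eef_rot": TCP orientation; "ft_force": force on the tool from outside, world axes, zero at the start; "torque": the same for the moment, N m; "width": finger opening in m.
Only numpy, scipy, OpenCV 4.12 (cv2) and the standard library are available. Lean on these libraries where they do the work, as an engineer would, in place of code of your own. Each camera call takes 0.05 s, during which the arm holds its last target. There are 200 camera calls.

## Task

Restock the pretzel stand: swing its lamp arm well clear to the side where it has room, then lay the pretzel stick from the little dark board flat on the slate beside the one already there, and set the clear dome centrally on the slate over both. Finally swing the lamp back so that its head hangs straight above the dome. Lower the stick and the dome into place rather than dropping them, keep the dome upright, and leave the other pretzel stick, the bottle, the jar and the shaker where they stand.

Things in the scene. Friction and masses are not known exactly. Their poses are not given: they have to be found in the camera images.
- stand: display stand, fixed: oak slab 380 (x) x 280 (y) x 22 mm lying on the counter; origin on the counter under the centre of the slate disc (slab from x -130 to +250 mm, y -140 to +140 mm). The slate disc is 240 mm across, its top 28 mm above the counter. A black lamp post, 22 mm thick, stands at x = +200 mm, y = 0
- seat (a point): centre of the slate disc's top, 28 mm above the counter; axes as the stand's
- lamp (a joint): angle of the lamp arm about its upright pivot, rad; 0 = head straight over the slate's centre; positive turns anticlockwise seen from above and carries the head to the stand's -y side; limits +-1.75. The pivot is stiff (0.3 N m, some 3 N at 100 mm) and stays where it is left. The arm is a level black round bar 14 mm thick, its axis 272 mm above the counter, 200 mm from pivot to head
- lamp_hinge (a point): point on the pivot axis at the height of the bar's axis, 272 mm above the counter, over the post; it does not move with the arm. The pivot sleeve is 34 mm thick and its cap reaches 302 mm above the counter
- lamp_head (a point): centre of the lamp head, a black can 76 mm across and 64 mm high that hangs below the bar's end, from 200 to 264 mm above the counter, 200 mm from the pivot axis; the point is 232 mm above the counter
- dome: clear plastic dome, open below: 200 mm outside diameter, wall 4 mm, 98 mm high to its flat top, with a beech knob in the middle of the top: neck 20 mm thick, then a head 36 mm in diameter from 110 to 138 mm above the rim. Loose, 0.3 to 0.5 kg. Origin at the centre of its rim, z up. Its rim stands on the counter at the start
- board: little dark serving board, 200 (x) x 130 (y) x 12 mm, fixed on the counter; origin at the centre of its underside
- pretzel: pretzel stick to be laid on the stand: a brown rounded bar 100 (its x) x 42 (y) x 36 mm (z) with three pale cuts on top; loose, about 80 g, stiff; origin at the centre of its underside. It lies on the dark board at the start
- neighbour: pretzel stick of the same shape and size that already lies on the slate's one half; origin at the centre of its underside; leave it in place
- bottle: tall bottle, 68 mm across, 260 mm high, standing on the counter to one side of the stand, where the lamp head would hit it; origin at the centre of its underside
- jar: low jar, 72 mm across, 85 mm high, standing on the counter on the stand's other side; the lamp passes over it; origin at the centre of its underside
- shaker: steel sugar shaker, a plain cylinder 56 mm across, 130 mm high, standing on the counter on the robot's right; origin at the centre of its underside
Mind the look-alikes: they are no part of the job. Leave any green look-alike of the pretzel alone.

How it is judged:
By the outcome, as a careful person would: the job done as asked, in the order asked, and still so for the second after the job is handed in, with the robot touching nothing.
It also fails if it takes over 72 s, if anything falls off the work surface, if the arm or the gripper's body presses on something with over 40 N, if the wrist force passes 120 N, or if a joint passes its speed limit or range.

## Working session

There is one attempt and no reset: what is moved stays moved. The work goes in short steps, Python scripts to look and compute and a shell command to move; the robot and the scene stay as the last step left them, time stands still between calls to the robot, and variables do not carry over. Pictures are saved under pics/ and viewed, about 8 in all and at most 12, crops included, and the job is handed in when it is done.

```bash
mkdir -p pics; cat > h.py <<'E'
import numpy as np, cv2
from bench import r
def snap(n,f):
    c=r.camera(n); cv2.imwrite(f'pics/{f}.png',c['pixels'][:,:,::-1]); np.savez(f'pics/{f}.npz',**c); return c
def load(f): return dict(np.load(f'pics/{f}.npz'))
def ray(c,u,v):
    M=c['camera_from_world']; R=M[:3,:3]; o=-R.T@M[:3,3]
    d=R.T@np.array([(u-c['cx'])/c['fx'],-(v-c['cy'])/c['fy'],-1.]); return o,d
def plane(c,u,v,z):
    o,d=ray(c,u,v); return o+d*(z-o[2])/d[2]
def proj(c,p):
    q=c['camera_from_world']@np.append(p,1); return np.array([c['cx']+c['fx']*q[0]/-q[2],c['cy']-c['fy']*q[1]/-q[2]])
def tri(*obs):
    A=np.zeros((3,3));b=np.zeros(3);L=[]
    for c,u,v in obs:
        o,d=ray(c,u,v); d/=np.linalg.norm(d); P=np.eye(3)-np.outer(d,d); A+=P;b+=P@o; L.append((P,o))
    x=np.linalg.solve(A,b); return x,[round(float(np.linalg.norm(P@(x-o)))*1000,1) for P,o in L]
E
python3 - <<'E'
from h import *
np.set_printoptions(precision=3,suppress=True)
for n in('top','side','wrist'):
    c=snap(n,n+'0'); print(n,c['fx'],c['cx'],c['cy'],[k for k in c]); print(np.array(c['camera_from_world']))
s=r.read_state(); print(s, r.tip_extent)
a=[cv2.imread(f'pics/{n}0.png') for n in('top','side')]
E
```

```text
top 353.3555451666643 254.50660771021367 190.87203379730198 ['pixels', 'fx', 'fy', 'cx', 'cy', 'camera_from_world']
[[-0.024 -1.    -0.006  0.044]
 [ 0.995 -0.025  0.092 -0.506]
 [-0.092 -0.004  0.996 -1.375]
 [ 0.     0.     0.     1.   ]]
side 469.4019821857747 250.28618803093394 183.83800816347093 ['pixels', 'fx', 'fy', 'cx', 'cy', 'camera_from_world']
[[ 0.989 -0.146 -0.018 -0.457]
 [ 0.1    0.579  0.809 -0.195]
 [-0.107 -0.802  0.587 -1.607]
 [ 0.     0.     0.     1.   ]]
wrist 268.5709623560353 257.41813569544337 191.93433019375243 ['pixels', 'fx', 'fy', 'cx', 'cy', 'camera_from_world']
[[ 0.363 -0.932 -0.001 -0.625]
 [ 0.892  0.348 -0.287  0.035]
 [ 0.268  0.103  0.958 -0.391]
 [ 0.     0.     0.     1.   ]]
{'time': 0.15, 'joint_positions': array([ 1.176,  0.333, -0.065,  1.461,  0.022,  1.35 , -0.088]), 'joint_vel': array([-0.001, -0.001, -0.   , -0.002, -0.   ,  0.   ,  0.   ]), 'joint_torque': array([  0.001, -62.363,   0.025, -39.014,  -0.061,   0.037,   0.   ]), 'ee_pos': array([ 0.227, -0.582,  0.244]), 'eef_rot': array([ 0.983,  0.185, -0.   , -0.001]), 'ft_force': array([-0.254, -0.997, -0.124]), 'torque': array([ 0.008, -0.045, -0.012]), 'width': 0.0871193670501845} 0.022
```

View pics/top0.png

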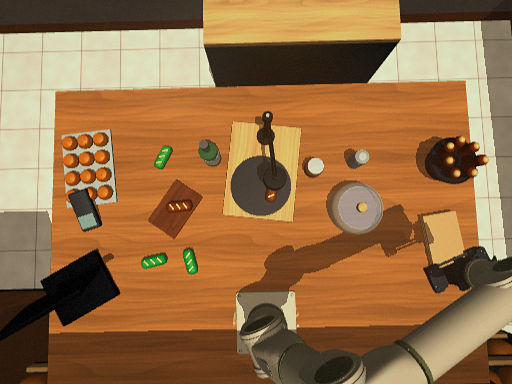

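View pics/side0.png

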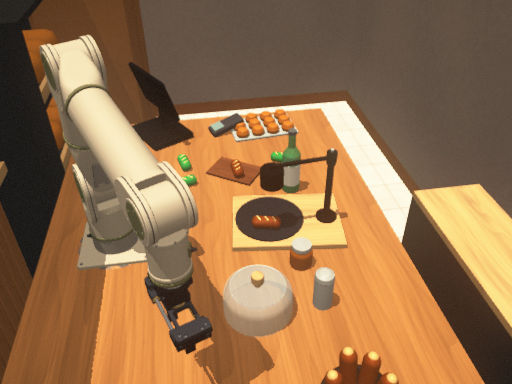

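Top: stand at (262,170) with slate at (262,185), lamp post foot (265,133), cap (267,117), bottle left (209,152), jar (315,166), shaker (358,158), dome (357,207) with knob (363,207). Candidates for the pretzel: brown stick on the dark board (179,207) — matches; neighbour on slate (271,195) — no; green look-alikes (163,157), (154,261), (190,260) — no. The side view agrees: pretzel (237,168), neighbour (266,222).

```bash
cat > m.py <<'E'
from h import *
np.set_printoptions(precision=4,suppress=True)
t=load('top0'); s=load('side0')
def big(mask,roi):
    m=np.zeros(mask.shape,np.uint8); x0,y0,x1,y1=roi; m[y0:y1,x0:x1]=mask[y0:y1,x0:x1].astype(np.uint8)*255
    m=cv2.morphologyEx(m,cv2.MORPH_OPEN,np.ones((2,2),np.uint8))
    cs=cv2.findContours(m,cv2.RETR_EXTERNAL,cv2.CHAIN_APPROX_NONE)[0]; return max(cs,key=cv2.contourArea)
def world(c,ct,z): return np.array([plane(c,*p,z)[:2] for p in ct.reshape(-1,2).astype(float)],np.float32)
def rect(n,c,ct,z):
    R=cv2.minAreaRect(world(c,ct,z)); print(n,'c',np.array(R[0]),'size',np.array(R[1]),'ang',R[2]); return R
ht=cv2.cvtColor(t['pixels'],cv2.COLOR_RGB2HSV).astype(int); hs=cv2.cvtColor(s['pixels'],cv2.COLOR_RGB2HSV).astype(int)
for n,p in (('slab',(230,150)),('slate',(245,180)),('board',(165,205)),('table',(120,220)),('pret',(172,205)),('knob',(361,207)),('neigh',(271,197)),('dome',(340,210))): print(n,ht[p[1],p[0]])
for n,p in (('slab',(240,238)),('slate',(250,210)),('board',(220,170)),('table',(200,220)),('pret',(237,165)),('knob',(258,278)),('neigh',(262,221))): print(n,hs[p[1],p[0]])
for c in(t,s):
    M=c['camera_from_world'];print('cam',-M[:3,:3].T@M[:3,3])
A=cv2.resize(t['pixels'][100:240,140:400],None,fx=3,fy=3,interpolation=cv2.INTER_CUBIC)
B=cv2.resize(s['pixels'][110:340,190:360],None,fx=3,fy=3,interpolation=cv2.INTER_CUBIC)[:, :]
cv2.imwrite('pics/cropt.png',A[:,:,::-1]); cv2.imwrite('pics/crops.png',cv2.resize(B,(444,600))[:,:,::-1])
E
python3 m.py
```

```text
slab [ 18 149 228]
slate [16 67 72]
board [ 10 192 117]
table [ 13 188 182]
pret [  8 232 132]
knob [ 22 140 221]
neigh [ 10 211 163]
dome [  7  38 168]
slab [ 22 121 253]
slate [10 94 79]
board [ 10 167 173]
table [ 14 169 230]
pret [ 14 174 214]
knob [ 22 119 253]
neigh [ 10 197 193]
cam [0.3781 0.0255 1.4159]
cam [ 0.299  -1.2426  1.0929]
```

View pics/cropt.png

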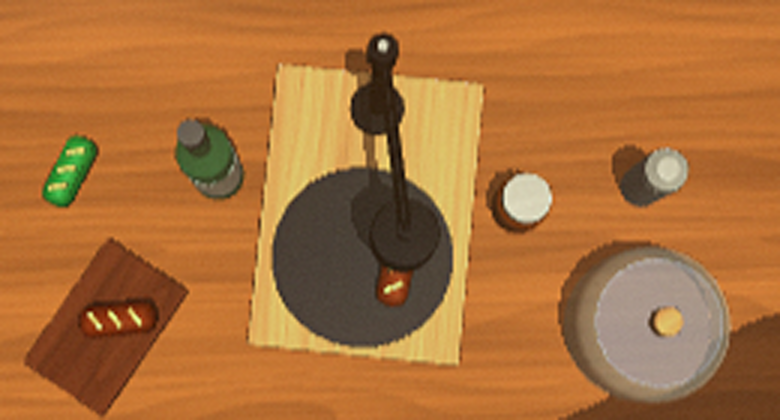

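View pics/crops.png

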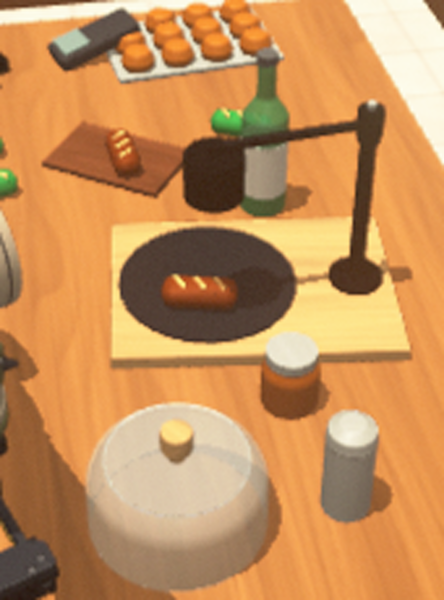

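The crops confirm the pretzel choice (crop (118,318): brown, three pale cuts, on the dark board) and show the neighbour on the stand's -y half, with the bottle on +y, so the lamp must swing positive, toward -y.

```bash
cat >> m.py <<'E'
print('-----')
H,S,V=ht[...,0],ht[...,1],ht[...,2]
slab=big((S<175)&(V>170)&(H>=14),(215,115,310,228)); R=rect('slab',t,slab,.022)
print(cv2.boxPoints(R))
slate=big((S<110)&(V<110),(228,150,298,222))
w=world(t,slate,.028); (cx,cy),rad=cv2.minEnclosingCircle(w); print('slate',cx,cy,rad, cv2.fitEllipse(w))
bd=big((H<=12)&(V<150),(140,170,205,245)); rect('board',t,bd,.012)
pr=big((V<135)&(H<=9)&(S>200),(160,195,200,220)); 
T=lambda u,v:((u+.5)/3-.5+140,(v+.5)/3-.5+100)
Q=lambda u,v:((u+.5)/2.612-.5+190,(v+.5)/2.609-.5+110)
for n,a,b,z in(('pretzel top',(118,319),(122,147),.048),('knob top',(667,319),(176,430),.138),('cap',(383,46),(371,108),.302),('headtop',(405,235),(213,148),.264),('headbot',None,(213,203),.2),('jar',(527,198),(291,350),.085),('shaker',(666,170),(352,428),.13),('bottle',(190,133),(267,55),.26)):
    print(n,'tri',tri((t,*T(*a)),(s,*Q(*b))) if a else '', 'top',plane(t,*T(*a),z)[:2] if a else '','side',plane(s,*Q(*b),z)[:2])
print('pretzel ends',[plane(t,*T(*p),.03)[:2] for p in((79,319),(158,316))])
print('neigh side ends',[plane(s,*Q(*p),.046)[:2] for p in((162,290),(236,296))], 'front end top',[plane(t,*T(*p),.05)[:2] for p in((392,306),(375,285),(409,289))])
print('dome rim', [plane(t,*T(*p),.0)[:2] for p in((560,320),(645,403))], 'board corners',[plane(t,*T(*p),.012)[:2] for p in((110,238),(188,292),(103,415),(25,362))])
E
python3 m.py | sed '1,/-----/d'
```

```text
slab c [ 0.5834 -0.0038] size [0.2776 0.381 ] ang 82.8320541381836
[[ 0.3771 -0.1177]
 [ 0.755  -0.1652]
 [ 0.7897  0.1102]
 [ 0.4117  0.1577]]
slate 0.5244629383087158 0.003979641478508711 0.1185375526547432 ((0.5194432735443115, 0.009155749343335629), (0.2161390334367752, 0.2381673902273178), 140.79869079589844)
board c [0.4418 0.3459] size [0.1318 0.2008] ang 54.87708282470703
pretzel top tri (array([0.4538, 0.3274, 0.0395]), [0.6, 0.6]) top [0.4528 0.3255] side [0.4531 0.3146]
knob top tri (array([ 0.4313, -0.3564,  0.1354]), [0.4, 0.4]) top [ 0.4316 -0.3557] side [ 0.4305 -0.3588]
cap tri (array([ 0.7283, -0.0174,  0.2927]), [0.5, 0.5]) top [ 0.7259 -0.0171] side [ 0.7228 -0.0317]
headtop tri (array([ 0.5264, -0.0367,  0.2695]), [1.8, 1.8]) top [ 0.5252 -0.0368] side [ 0.5298 -0.0285]
headbot tri  top  side [ 0.5256 -0.0538]
jar tri (array([ 0.5926, -0.203 ,  0.0823]), [0.7, 0.7]) top [ 0.5915 -0.2024] side [ 0.5926 -0.2057]
shaker tri (array([ 0.6175, -0.3697,  0.1198]), [0.9, 0.9]) top [ 0.6147 -0.3664] side [ 0.6151 -0.3788]
bottle tri (array([0.6472, 0.199 , 0.2542]), [0.1, 0.1]) top [0.6457 0.1981] side [0.6449 0.189 ]
pretzel ends [array([0.455 , 0.3806]), array([0.4564, 0.277 ])]
neigh side ends [array([ 0.4639, -0.0266]), array([ 0.5572, -0.0545])] front end top [array([ 0.4607, -0.0289]), array([ 0.4885, -0.0077]), array([ 0.4822, -0.0514])]
dome rim [array([ 0.4396, -0.2543]), array([ 0.327, -0.362])] board corners [array([0.5633, 0.3436]), array([0.4883, 0.2401]), array([0.3288, 0.3538]), array([0.4009, 0.4568])]
```

```bash
cat > g.py <<'E'
import sys
from h import *
def pose():
    s=r.read_state(); q=s['eef_rot']; R=cv2.Rodrigues(np.zeros(3))[0]
    from scipy.spatial.transform import Rotation as Ro
    R=Ro.from_quat(q).as_matrix(); return s,np.array(s['ee_pos']),R,np.arctan2(R[1,0],R[0,0])
# g.py x y z yaw : total shift in present tool axes (cm), turn; shift in target-yaw axes too
if __name__=='__main__':
    np.set_printoptions(precision=2,suppress=True)
    s,p,R,ps=pose(); a=list(map(float,sys.argv[1:]))
    print('t',round(s['time'],2),'tcp',p.round(4),'yaw',round(ps,3),'tilt',R[:,2].round(3),'q',np.array(s['joint_positions']))
    if a:
        d=(np.array(a[:3])-p)*100; y=a[3]; T=np.array([[np.cos(y),np.sin(y),0],[np.sin(y),-np.cos(y),0],[0,0,-1]])
        print('now axes',R.T@d,'turn',round(ps-y,3),'target axes',T@d)
E
python3 g.py .603 -.031 .40 .08
```

```text
t 0.15 tcp [ 0.23 -0.58  0.24] yaw 0.372 tilt [-0.  0. -1.] q [ 1.18  0.33 -0.06  1.46  0.02  1.35 -0.09]
now axes [ 55.06 -37.69 -15.57] turn 0.292 target axes [ 41.89 -51.92 -15.61]
```

```bash
python3 -m jog '[[0,0,-4,0.146,0.5],[0,0,-4,0.146,0.5],[0,0,-4,0,0.5],[2,-2,-4,0,0.5],[3,-3.5,0,0,0.5],[3,-4,0,0,0.5],[3,-4,0,0,0.5],[3,-4,0,0,0.5],[3,-4,0,0,0.5],[3,-4,0,0,0.5]]' 5; python3 g.py .603 -.031 .40 .08
```

```text
time: 1.15
ee_pos: [0.4072, -0.3152, 0.4065]
eef_rot: [1.0, 0.027, -0.003, -0.003]
ft_force: [0.7, -1.2, 0.7]
width: 0.0437
t 1.15 tcp [ 0.41 -0.32  0.41] yaw 0.053 tilt [-0.01  0.01 -1.  ] q [ 0.8   0.07 -0.24  1.44  0.02  1.64 -0.96]
now axes [ 21.08 -27.33   0.7 ] turn -0.027 target axes [ 21.79 -26.77   0.65]
```

```bash
python3 -m jog '[[3,-4,0,-0.027,0.5],[3,-4,0,0,0.5],[3,-4,0,0,0.5],[3,-4,0,0,0.5],[3,-4,0,0,0.5],[3,-3,0.5,0,0.5],[2,-2.5,0,0,0.5],[1,-1,0,0,0.5],[0,0,0,0,0.5],[0,0,0,0,0.5]]'; python3 g.py .603 -.031 .40 .08; python3 - <<'E'
from h import *
c=snap('wrist','w1')
for n,p in(('hinge',(.7223,-.0213,.302)),('head',(.5255,-.037,.264)),('bar',(.603,-.031,.272))): print(n,proj(c,np.array(p)))
E
```

```text
time: 2.15
ee_pos: [0.5969, -0.024, 0.3998]
eef_rot: [0.999, 0.045, -0.004, -0.004]
ft_force: [0.2, -0.2, 0.3]
width: 0.0436
t 2.15 tcp [ 0.6  -0.02  0.4 ] yaw 0.09 tilt [-0.01  0.01 -1.  ] q [ 0.35  0.29 -0.51  1.23  0.13  1.67 -1.61]
now axes [ 0.55  0.75 -0.03] turn 0.01 target axes [ 0.56  0.75 -0.02]
hinge [268.16249605  49.24745671]
head [263.46736571 247.99729451]
bar [264.97582875 184.46559245]
```

View pics/w1.png

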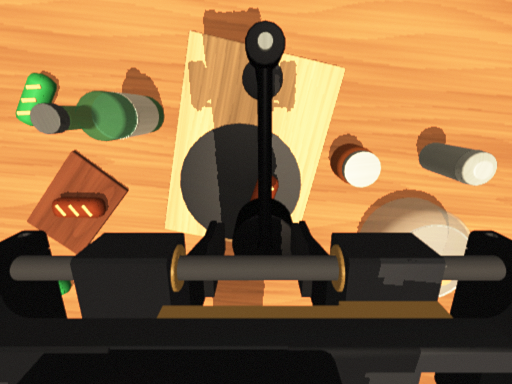

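Wrist view: cap at (265,42), bar running down column 265 centred between the fingers (222–318), the lamp head below (263,230); a few mm of agreement with prediction. Descend and close loosely around the bar.

```bash
python3 -m jog '[[0,0.2,4,0.01,0.5],[0,0.1,4,0,0.5],[0,0,3,0,0.5],[0,0,1.7,0,0.5],[0,0,0,0,0.75],[0,0,0,0,0.75],[0,0,0,0,0.75],[0.09,0.8,0,-0.06,0.75],[0.09,1.5,0,-0.12,0.75],[0.09,1.5,0,-0.12,0.75]]'; python3 g.py
```

```text
time: 3.2
ee_pos: [0.6031, -0.071, 0.277]
eef_rot: [0.982, 0.187, 0.001, -0.003]
ft_force: [0.5, 4.0, -2.3]
width: 0.0224
t 3.2 tcp [ 0.6  -0.07  0.28] yaw 0.377 tilt [ 0.    0.01 -1.  ] q [ 0.46  0.32 -0.52  1.44  0.15  1.42 -1.26]
```

```bash
python3 -m jog '[[0.09,1.6,0.2,-0.12,0.75],[0.09,1.6,0.2,-0.12,0.75],[0.09,1.6,0,-0.12,0.75],[0.09,1.6,0,-0.12,0.75],[0.09,1.6,0,-0.12,0.75],[0.09,1.6,0,-0.12,0.75],[0.09,1.6,0,-0.12,0.75],[0.09,1.6,0,-0.12,0.75],[0,0,0,0,0.75],[0,0,0,0,0.75]]'; python3 g.py
```

```text
time: 4.2
ee_pos: [0.6994, -0.1514, 0.2832]
eef_rot: [0.772, 0.635, 0.006, -0.003]
ft_force: [0.8, -0.7, -0.2]
width: 0.0218
t 4.2 tcp [ 0.7  -0.15  0.28] yaw 1.377 tilt [ 0.01  0.01 -1.  ] q [ 0.51  0.59 -0.61  1.09  0.31  1.55 -0.21]
```

```bash
python3 -m jog '[[0,0,-2,0,0.5],[0,0,-4,0,0],[0,0,-4,0,0],[0,0,-3,0,0],[0,0,0,-0.1,0],[0,0,0,-0.1,0],[0,0,0,0,0],[0,0,0,0,0],[0,0,0,0,0],[0,0,0,0,0]]'; python3 g.py .4535 .327 .28 1.585
```

```text
time: 5.2
ee_pos: [0.6937, -0.152, 0.4281]
eef_rot: [0.715, 0.699, 0.009, 0.003]
ft_force: [-0.9, -0.8, 0.6]
width: 0.0857
t 5.2 tcp [ 0.69 -0.15  0.43] yaw 1.549 tilt [ 0.02  0.01 -1.  ] q [ 0.45  0.59 -0.63  0.78  0.34  1.83 -0.02]
now axes [ 47.24 -25.31  14.78] turn -0.036 target axes [ 48.24 -23.34  14.81]
```

```bash
python3 -m jog '[[4.5,-2.3,0,-0.036,0],[4.5,-2.3,0,0,0],[4.5,-2.3,0,0,0],[4.5,-2.3,0,0,0],[4.5,-2.3,0,0,0],[4.5,-2.3,0,0,0],[4.5,-2.3,2,0,0],[4.5,-2.3,3,0,0],[4.5,-2.3,3,0,0],[4.5,-2.3,3,0,0]]'; python3 g.py .4535 .327 .25 1.585;
```

```text
time: 6.2
ee_pos: [0.478, 0.2697, 0.3303]
eef_rot: [0.712, 0.702, 0.009, 0.004]
ft_force: [1.2, 0.3, -0.6]
width: 0.0872
t 6.2 tcp [0.48 0.27 0.33] yaw 1.556 tilt [ 0.02  0.01 -1.  ] q [ 0.16  0.21 -0.88  1.5   0.17  1.48 -0.73]
now axes [ 5.64 -2.68  8.02] turn -0.029 target axes [ 5.76 -2.37  8.03]
```

```bash
python3 -m jog '[[-1,-1.2,4,-0.029,0],[-1,-1.2,4,0,0],[0,0,0,0,0],[0,0,0,0,0],[0,0,0,0,0],[0,0,0,0,0],[0,0,0,0,0],[0,0,0,0,0],[0,0,0,0,0],[0,0,0,0,0]]'; python3 g.py; python3 - <<'E'
from h import *
c=snap('wrist','w2');t=snap('top','top2');s=snap('side','side2')
A=cv2.resize(t['pixels'][100:240,140:400],None,fx=2,fy=2,interpolation=cv2.INTER_CUBIC)
B=cv2.resize(s['pixels'][130:250,200:380],None,fx=2.89,fy=2.5,interpolation=cv2.INTER_CUBIC)
W=c['pixels'][:280]
im=np.zeros((600,800,3),np.uint8); im[:280,:520]=A; im[300:600,:B.shape[1]]=B[:300]; 
cv2.imwrite('pics/m2.png',im[:,:,::-1])
E
```

```text
time: 7.2
ee_pos: [0.4534, 0.2584, 0.2526]
eef_rot: [0.7, 0.714, 0.013, 0.004]
ft_force: [0.1, -0.1, 0.1]
width: 0.087
t 7.2 tcp [0.45 0.26 0.25] yaw 1.59 tilt [ 0.02  0.01 -1.  ] q [ 0.21  0.17 -0.89  1.7   0.14  1.31 -0.69]
```

View pics/m2.png

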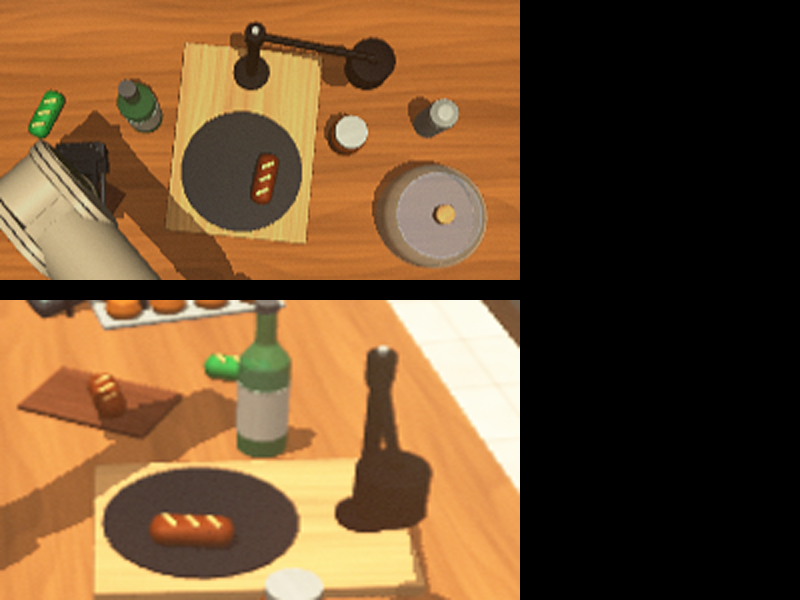

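View pics/w2.png

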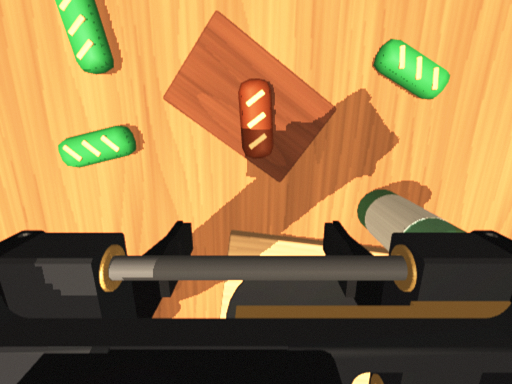

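Pictures: the lamp now stands out to the side over (370,62) of the mosaic, the slate is free with only the neighbour at (265,178). Wrist: pretzel centre (256,119), vertical in image, ends rows 79/158, edges 239/274.

```bash
python3 - <<'E'
from h import *
np.set_printoptions(precision=4,suppress=True)
w=load('w2');t=load('top2');s=load('side2');t0=load('top0')
S=lambda u,v:((u+.5)/2.89-.5+200,(v-300+.5)/2.5-.5+130)
T=lambda u,v:((u+.5)/2-.5+140,(v+.5)/2-.5+100)
T3=lambda u,v:((u+.5)/3-.5+140,(v+.5)/3-.5+100)
print('mid cut',tri((w,256,120),(s,*S(108,394))),tri((w,256,120),(t0,*T3(117,320))))
hw=cv2.cvtColor(w['pixels'],cv2.COLOR_RGB2HSV).astype(int); 
print('ends z.03',[plane(w,*p,.03)[:2] for p in((257,79),(257,158))],'sides',[plane(w,*p,.03)[:2] for p in((239,119),(274,119))])
print('neigh midcut',tri((t,*T(263,179)),(s,*S(189,521))))
print('ends',[plane(t,*T(*p),.046)[:2] for p in((266,153),(261,204))],'sides',[plane(t,*T(*p),.046)[:2] for p in((251,177),(277,180))])
O=np.array([.524,.004]);a=-.125;R=np.array([[np.cos(a),np.sin(a)],[-np.sin(a),np.cos(a)]])
for p in((266,153),(261,204),(251,177),(277,180)): print('stand frame',R@(plane(t,*T(*p),.046)[:2]-O))
print('head',plane(t,*T(371,61),.264))
E
```

```text
mid cut (array([0.456 , 0.3285, 0.0323]), [0.9, 0.9]) (array([0.4535, 0.3289, 0.0377]), [1.5, 1.5])
ends z.03 [array([0.4555, 0.3783]), array([0.4573, 0.2787])] sides [array([0.4329, 0.3294]), array([0.4786, 0.3302])]
neigh midcut (array([ 0.5087, -0.0335,  0.0576]), [0.5, 0.5])
ends [array([ 0.5602, -0.0413]), array([ 0.4607, -0.0287])] sides [array([ 0.5138, -0.0107]), array([ 0.5067, -0.0611])]
stand frame [ 0.0415 -0.0404]
stand frame [-0.0588 -0.0403]
stand frame [-0.0083 -0.0159]
stand frame [-0.0091 -0.0668]
head [ 0.6808 -0.2094  0.264 ]
```

```bash
python3 -m jog '[[3.5,0.15,0,0,0],[3.5,0.15,0,0,0],[0,0,4,0,0],[0,0,4,0,0],[0,0,4,0,0],[0,0,2,0,0],[0,0,0,0,0],[0,0,0,0,0],[0,0,0,0,0],[0,0,0,0,0]]'; python3 g.py .456 .3285 .038 1.589
```

```text
time: 8.35
ee_pos: [0.4603, 0.3333, 0.1117]
eef_rot: [0.701, 0.713, 0.015, 0.005]
ft_force: [0.6, -0.5, 0.0]
width: 0.087
t 8.35 tcp [0.46 0.33 0.11] yaw 1.587 tilt [ 0.03  0.01 -1.  ] q [-0.01  0.43 -0.85  1.76  0.38  1.09 -0.97]
now axes [-0.58 -0.64  7.34] turn -0.002 target axes [-0.48 -0.44  7.37]
```

```bash
python3 -m jog '[[-0.3,-0.4,3,0,0],[-0.2,-0.2,2.5,0,0],[0,0,1.7,0,0],[0,0,0,0,0],[0,0,0,0,1],[0,0,0,0,1],[0,0,0,0,1],[0,0,0,0,1],[0,0,0,0,1],[0,0,0,0,1]]' 12; python3 g.py .456 .3285 .038 1.589
```

```text
time: 9.35
ee_pos: [0.4622, 0.3331, 0.0473]
eef_rot: [0.702, 0.712, 0.022, 0.007]
ft_force: [-1.4, 0.9, 0.2]
width: 0.0474
t 9.35 tcp [0.46 0.33 0.05] yaw 1.585 tilt [ 0.04  0.02 -1.  ] q [-0.05  0.51 -0.8   1.82  0.46  0.96 -1.03]
now axes [-0.47 -0.67  0.9 ] turn -0.004 target axes [-0.45 -0.63  0.93]
```

```bash
python3 -m jog '[[0,0,0,0,0],[0,0,0,0,0],[-0.3,-0.5,0,0,0],[-0.3,-0.3,0.9,0,0],[0,-0.1,0.4,0,0.5],[0,0,0,0,1],[0,0,0,0,1],[0,0,0,0,1],[0,0,0,0,1],[0,0,0,0,1]]' 12; python3 g.py .456 .3285 .038 1.589
```

```text
time: 10.35
ee_pos: [0.4515, 0.3274, 0.0356]
eef_rot: [0.702, 0.712, 0.022, 0.008]
ft_force: [-1.6, -1.1, 8.3]
width: 0.0424
t 10.35 tcp [0.45 0.33 0.04] yaw 1.586 tilt [ 0.04  0.02 -1.  ] q [-0.05  0.5  -0.8   1.85  0.47  0.93 -1.04]
now axes [ 0.11  0.46 -0.22] turn -0.003 target axes [ 0.1   0.46 -0.24]
```

```bash
python3 -m jog '[[0,0,-1,0,1],[0,0,-2.5,0,1],[0,0,-4,0,1],[0,0,-4,0,1],[0,0,-3,0.14,1],[0,0,0,0.145,1],[0,0,0,0.145,1],[0,0,0,0.145,1],[0,0,0,0.145,1],[0,0,0,0.145,1]]' 15; python3 g.py .5253 .0462 .17 -.125
```

```text
time: 11.35
ee_pos: [0.4442, 0.3213, 0.1859]
eef_rot: [0.94, 0.34, 0.021, -0.002]
ft_force: [0.5, 0.8, -1.1]
width: 0.0423
t 11.35 tcp [0.44 0.32 0.19] yaw 0.695 tilt [ 0.04  0.02 -1.  ] q [-0.04  0.26 -0.77  1.75  0.21  1.17 -1.75]
now axes [-11.44  26.31   1.42] turn 0.82 target axes [11.48 26.28  1.59]
```

```bash
python3 -m jog '[[0,0,0,0.145,1],[0,0,0,0.145,1],[0,0,0,0.145,1],[0,0,0,0.145,1],[0,0,0,0.145,1],[0,0,0,0.1,1],[1.5,4,0,0,1],[2,4,0,0,1],[2,4,0,0,1],[2,4,0,0,1]]'; python3 g.py .5253 .0462 .17 -.125
```

```text
time: 12.35
ee_pos: [0.4892, 0.1513, 0.1848]
eef_rot: [0.997, -0.077, 0.018, -0.011]
ft_force: [1.2, 0.9, -0.8]
width: 0.0422
t 12.35 tcp [0.49 0.15 0.18] yaw -0.154 tilt [ 0.04  0.02 -1.  ] q [ 0.13  0.14 -0.55  1.84  0.08  1.14 -2.17]
now axes [5.13 9.87 1.4 ] turn -0.029 target axes [4.9  9.97 1.48]
```

```bash
python3 -m jog '[[1.5,3,0,-0.029,1],[1.5,3,0.5,0,1],[1,2.5,0.5,0,1],[0.7,1,0.5,0,1],[0.2,0.4,0,0,1],[0,0,0,0,1],[0,0,0,0,1],[0,0,0,0,1],[0,0,0,0,1],[0,0,0,0,1]]'; python3 g.py .5253 .0462 .06 -.125; python3 - <<'E'
from h import *
c=snap('wrist','w3')
E
```

```text
time: 13.35
ee_pos: [0.5256, 0.0402, 0.1695]
eef_rot: [0.998, -0.063, 0.018, -0.011]
ft_force: [0.4, -0.7, -1.1]
width: 0.0425
t 13.35 tcp [0.53 0.04 0.17] yaw -0.127 tilt [ 0.04  0.02 -1.  ] q [ 0.27  0.18 -0.46  1.83  0.08  1.11 -1.92]
now axes [-0.49 -0.34 10.95] turn -0.002 target axes [-0.1  -0.59 10.95]
```

View pics/w3.png

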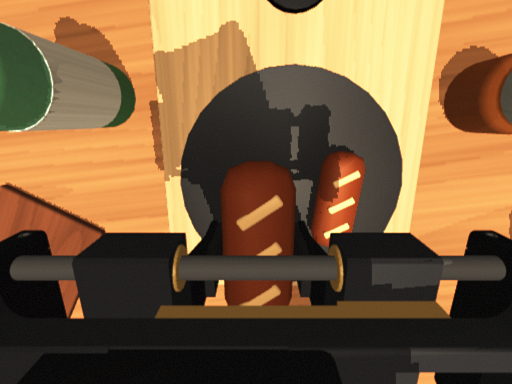

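Wrist: stick held straight (tip (258,165)), neighbour at (340,195) clear of the right finger. Lower.

```bash
python3 -m jog '[[-0.1,-0.2,2,0,1],[-0.1,-0.2,2.5,0,1],[-0.1,-0.1,2.5,0,1],[-0.1,0,2,0,1],[-0.1,0,1,0,1],[0,0,0.6,0,1],[0,0,0,0,1],[0,0,0,0,1],[0,0,0,0,1],[0,0,0,0,1]]'; python3 g.py .5253 .0462 .052 -.125
```

```text
time: 14.4
ee_pos: [0.5284, 0.0497, 0.0644]
eef_rot: [0.998, -0.062, 0.022, -0.011]
ft_force: [-0.3, -0.4, -1.7]
width: 0.0422
t 14.4 tcp [0.53 0.05 0.06] yaw -0.125 tilt [ 0.05  0.02 -1.  ] q [ 0.22  0.31 -0.45  1.92  0.16  0.89 -2.  ]
now axes [-0.32  0.42  1.21] turn -0.0 target axes [-0.27  0.39  1.24]
```

```bash
python3 -m jog '[[-0.2,0.3,0.5,0,1],[-0.1,0.1,0.3,0,1],[0,0,0.2,0,1],[0,0,0.1,0,1],[0,0,0.1,0,1],[0,0,0.1,0,1],[0,0,0,0,1],[0,0,0,0,1],[0,0,0,0,1],[0,0,0,0,1]]'; python3 g.py .5253 .0462 .052 -.125
```

```text
time: 15.4
ee_pos: [0.5264, 0.046, 0.0516]
eef_rot: [0.998, -0.062, 0.024, -0.011]
ft_force: [-0.9, 0.7, 1.7]
width: 0.042
t 15.4 tcp [0.53 0.05 0.05] yaw -0.126 tilt [ 0.05  0.02 -1.  ] q [ 0.23  0.33 -0.44  1.94  0.17  0.86 -2.  ]
now axes [-0.11 -0.01 -0.05] turn -0.001 target axes [-0.11 -0.   -0.04]
```

```bash
python3 -m jog '[[0,0,0,0,0.4],[0,0,0,0,0.35],[0,0,0,0,0.35],[0,0,0,0,0.35],[0,0,-1,0,0.35],[0,0,-2,0,0.35],[0,0,-4,0,0.3],[0,0,-4,0,0.3],[0,0,-4,0,0.3],[0,0,-4,0,0.3]]'; python3 g.py .4313 -.356 .25 -.125
```

```text
time: 16.4
ee_pos: [0.5132, 0.0423, 0.2454]
eef_rot: [0.998, -0.062, 0.019, -0.011]
ft_force: [0.6, -0.4, -0.4]
width: 0.0609
t 16.4 tcp [0.51 0.04 0.25] yaw -0.124 tilt [ 0.04  0.02 -1.  ] q [ 0.29  0.09 -0.47  1.76  0.03  1.26 -1.89]
now axes [-3.19 40.51 -1.56] turn 0.001 target axes [-3.16 40.54 -0.46]
```

```bash
python3 -m jog '[[-1,4,0,0,0],[-1,4.5,0,0,0],[-1,4.5,0,0,0],[-1,4.5,0,0,0],[-1,4.5,0,0,0],[-1,4.5,0,0,0],[-1,4.5,0,0,0],[-1,4.5,0,0,0],[-1,4,0,0,0],[-1,3,0,0,0]]'; python3 g.py .36 -.356 .25 -.125;  python3 -m jog '[[0,0,0,0,0],[0,0,0,0,0],[0,0,0,0,0],[0,0,0,0,0],[0,0,0,0,0],[0,0,0,0,0],[0,0,0,0,0],[0,0,0,0,0],[0,0,0,0,0],[0,0,0,0,0]]'; python3 g.py .4313 -.356 .125 -.125
python3 - <<'E'
from h import *
c=snap('wrist','w4');t=snap('top','top4');s=snap('side','side4')
print(proj(c,np.array([.4313,-.356,.138])))
A=cv2.resize(t['pixels'][110:250,200:400],None,fx=2,fy=2,interpolation=cv2.INTER_CUBIC)
B=cv2.resize(s['pixels'][130:250,200:380],None,fx=2,fy=2.4,interpolation=cv2.INTER_CUBIC)
im=np.zeros((600,800,3),np.uint8); im[:280,:400]=A; im[:288,430:790]=B; im[300:,:400]=cv2.resize(c['pixels'],(400,300),interpolation=cv2.INTER_AREA)
cv2.imwrite('pics/m4.png',im[:,:,::-1])
E
```

```text
time: 17.4
ee_pos: [0.3618, -0.3763, 0.246]
eef_rot: [0.998, -0.055, 0.03, -0.011]
ft_force: [0.1, 0.1, -0.6]
width: 0.0871
t 17.4 tcp [ 0.36 -0.38  0.25] yaw -0.111 tilt [ 0.06  0.02 -1.  ] q [ 0.77  0.09 -0.01  1.75 -0.06  1.27 -0.91]
now axes [-0.38 -2.01 -0.38] turn 0.014 target axes [-0.43 -1.99 -0.4 ]
time: 18.4
ee_pos: [0.3614, -0.3761, 0.248]
eef_rot: [0.998, -0.055, 0.031, -0.01]
ft_force: [0.5, 0.1, 0.2]
width: 0.0872
t 18.4 tcp [ 0.36 -0.38  0.25] yaw -0.111 tilt [ 0.06  0.02 -1.  ] q [ 0.77  0.08 -0.01  1.75 -0.06  1.27 -0.91]
now axes [ 5.97 -2.46 12.75] turn 0.014 target axes [ 6.69 -2.87 12.3 ]
[229.55904126 132.07120799]
```

View pics/m4.png

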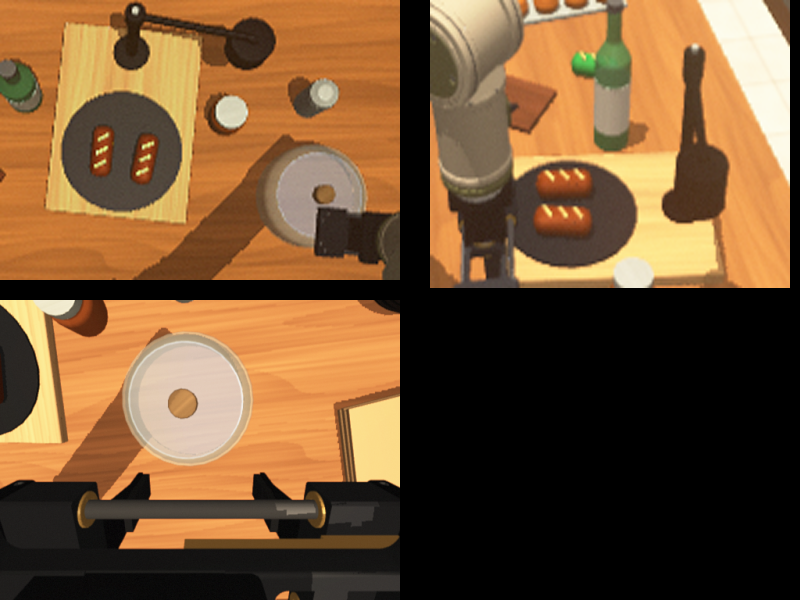

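Mosaic: both sticks lie side by side on the slate (102,152)/(146,158); lamp clear; wrist knob at (233,132) full-res vs predicted (229.6,132) → about 3 mm toward -y. Now descend onto the knob.

```bash
python3 -m jog '[[3,-1.1,0,0,0],[3,-1.1,0,0,0],[0.4,-0.1,2,0,0],[0,0,3,0,0],[0,0,2,0,0],[0,0,1,0,0],[0,0,0,0,0],[0,0,0,0,0],[0,0,0,0,0],[0,0,0,0,0]]'; python3 g.py .4313 -.358 .125 -.125; python3 - <<'E'
from h import *
w=load('w4'); t=load('top0'); s=load('side0')
print(plane(w,233,132,.138),tri((w,233,132),(s,190+176.5/2.612-.5,110+430.5/2.609-.5)))
E
```

```text
time: 19.55
ee_pos: [0.4359, -0.3605, 0.1737]
eef_rot: [0.998, -0.056, 0.033, -0.009]
ft_force: [0.3, -0.6, 0.3]
width: 0.087
t 19.55 tcp [ 0.44 -0.36  0.17] yaw -0.113 tilt [ 0.07  0.01 -1.  ] q [ 0.69  0.23 -0.06  1.75 -0.04  1.12 -1.03]
now axes [-0.8  -0.09  4.83] turn 0.012 target axes [-0.49 -0.19  4.87]
[ 0.43101441 -0.3591872   0.138     ] (array([ 0.43073386, -0.3591752 ,  0.13831326]), [0.3, 0.3])
```

Knob triangulated at (0.431, -0.359, 0.138): height matches exactly.

```bash
python3 -m jog '[[-0.3,0,2,0,0],[-0.3,0,1.5,0,0],[-0.2,0,1,0,0],[0,0,0.4,0,0],[0,0,0.1,0,0],[0,0,0,0,0],[0,0,0,0,0.5],[0,0,0,0,0.5],[0,0,0,0,0.5],[0,0,0,0,0.5]]'; python3 g.py .431 -.359 .125 -.113
```

```text
time: 20.55
ee_pos: [0.4342, -0.3617, 0.1283]
eef_rot: [0.998, -0.057, 0.038, -0.006]
ft_force: [-0.9, -0.1, -0.0]
width: 0.0627
t 20.55 tcp [ 0.43 -0.36  0.13] yaw -0.114 tilt [ 0.08  0.01 -1.  ] q [ 0.7   0.26 -0.06  1.81 -0.04  1.02 -1.02]
now axes [-0.37 -0.22  0.31] turn -0.001 target axes [-0.35 -0.23  0.33]
```

```bash
python3 -m jog '[[-0.2,-0.1,0.2,0,0.5],[-0.2,-0.1,0.1,0,0.5],[0,0,0,0,1],[0,0,0,0,1],[0,0,0,0,1],[0,0,0,0,1],[0,0,0,0,1],[0,0,0,0,1],[0,0,0,0,1],[0,0,0,0,1]]' 40; python3 g.py .431 -.359 .125 -.113
```

```text
time: 21.55
ee_pos: [0.4304, -0.3588, 0.1248]
eef_rot: [0.998, -0.056, 0.038, -0.006]
ft_force: [0.1, 0.1, 0.4]
width: 0.035
t 21.55 tcp [ 0.43 -0.36  0.12] yaw -0.114 tilt [ 0.08  0.01 -1.  ] q [ 0.7   0.26 -0.06  1.82 -0.04  1.01 -1.02]
now axes [ 0.07  0.02 -0.01] turn -0.001 target axes [ 0.07  0.02 -0.02]
```

```bash
python3 -m jog '[[0.05,0,-0.5,0,1],[0.1,0,-1,0,1],[0.1,0,-1.5,0,1],[0.1,0,-1.5,0,1],[0.1,0,-1.5,0,1],[0.1,0,-1.5,0,1],[0.1,0,-1.5,0,1],[0.1,0,-1,0,1],[0,0,-1,0,1],[0,0,-0.5,0,1]]'; python3 g.py .524 .0035 .235 -.113
```

```text
time: 22.55
ee_pos: [0.4268, -0.3592, 0.2455]
eef_rot: [0.998, -0.057, 0.035, -0.008]
ft_force: [-0.5, -0.2, -4.7]
width: 0.0347
t 22.55 tcp [ 0.43 -0.36  0.25] yaw -0.114 tilt [ 0.07  0.01 -1.  ] q [ 0.7   0.15 -0.06  1.68 -0.04  1.26 -1.03]
now axes [  5.45 -37.11   2.15] turn -0.001 target axes [  5.57 -37.13   1.05]
```

```bash
python3 -m jog '[[0,-1.5,0,0,1],[0,-3,0,0,1],[0.2,-4,0,0,1],[0.4,-4,0,0,1],[0.6,-4,0,0,1],[0.8,-4,0,0,1],[1,-4,0,0,1],[1,-4,0,0,1],[0.8,-3,0,0,1],[0.5,-1.5,0,0,1]]'; python3 g.py .524 .0035 .24 -.113
```

```text
time: 23.55
ee_pos: [0.5141, -0.0199, 0.2516]
eef_rot: [0.998, -0.058, 0.031, -0.008]
ft_force: [0.6, -0.2, -4.7]
width: 0.035
t 23.55 tcp [ 0.51 -0.02  0.25] yaw -0.116 tilt [ 0.06  0.01 -1.  ] q [ 0.33  0.06 -0.39  1.77  0.01  1.25 -1.75]
now axes [ 0.64 -2.41  1.25] turn -0.003 target axes [ 0.72 -2.44  1.16]
```

```bash
python3 -m jog '[[0.3,-1,0,0,1],[0.3,-1,0,0,1],[0.1,-0.4,0.5,0,1],[0,0,1,0,1],[-0.1,0,1.5,0,1],[-0.1,0,1.5,0,1],[-0.1,0,1.5,0,1],[-0.1,0,0.5,0,1],[0,0,0,0,1],[0,0,0,0,1]]'; python3 g.py .5237 .004 .153 -.125; python3 - <<'E'
from h import *
t=snap('top','top5');s=snap('side','side5')
A=cv2.resize(t['pixels'][110:250,200:350],None,fx=2.6,fy=2.6,interpolation=cv2.INTER_CUBIC)
B=cv2.resize(s['pixels'][110:260,200:360],None,fx=2.5,fy=2.5,interpolation=cv2.INTER_CUBIC)
im=np.zeros((600,800,3),np.uint8); im[:A.shape[0],:A.shape[1]]=A; im[:B.shape[0],400:400+B.shape[1]]=B
cv2.imwrite('pics/m5.png',im[:380,:,::-1])
E
```

```text
time: 24.55
ee_pos: [0.521, 0.0029, 0.1796]
eef_rot: [0.998, -0.06, 0.028, -0.007]
ft_force: [0.8, -0.3, -4.8]
width: 0.0352
t 24.55 tcp [0.52 0.   0.18] yaw -0.12 tilt [ 0.06  0.01 -1.  ] q [ 0.29  0.14 -0.41  1.85  0.06  1.11 -1.83]
now axes [ 0.11 -0.1   2.67] turn 0.005 target axes [ 0.25 -0.14  2.66]
```

View pics/m5.png

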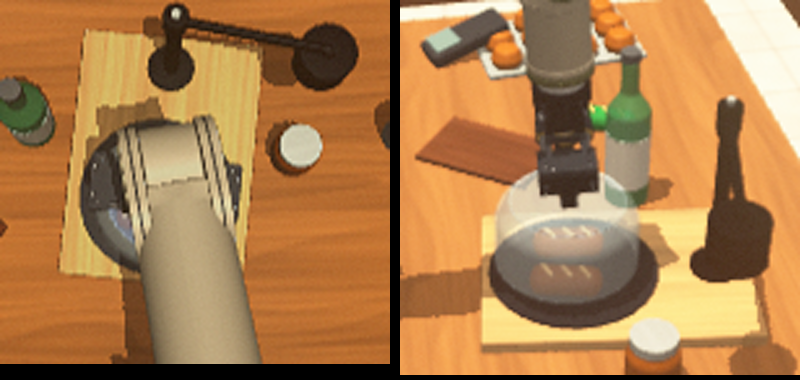

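Dome hangs upright over both sticks (right panel: sticks at (568,240), (568,278) inside the rim); lower gently.

```bash
python3 -m jog '[[0.2,-0.1,0.6,0,1],[0.1,0,0.6,0,1],[0,0,0.5,0,1],[0,0,0.3,0,1],[0,0,0.2,0,1],[0,0,0.1,0,1],[0,0,0,0,1],[0,0,0,0,1],[0,0,0,0,1],[0,0,0,0,1]]'; python3 g.py .5255 .004 .153 -.125
```

```text
time: 25.65
ee_pos: [0.5271, 0.0043, 0.1567]
eef_rot: [0.998, -0.059, 0.03, -0.007]
ft_force: [0.3, -0.6, -4.2]
width: 0.035
t 25.65 tcp [0.53 0.   0.16] yaw -0.12 tilt [ 0.06  0.01 -1.  ] q [ 0.29  0.17 -0.41  1.86  0.07  1.06 -1.84]
now axes [-0.18  0.05  0.36] turn 0.005 target axes [-0.16  0.05  0.37]
```

```bash
python3 -m jog '[[-0.15,0,0.15,0,1],[0,0,0.1,0,1],[0,0,0.1,0,1],[0,0,0.05,0,1],[0,0,0.05,0,1],[0,0,0,0,1],[0,0,0,0,1],[0,0,0,0,1],[0,0,0,0,1],[0,0,0,0,1]]'; python3 g.py .5255 .004 .153 -.125
```

```text
time: 26.65
ee_pos: [0.5262, 0.0046, 0.1529]
eef_rot: [0.998, -0.059, 0.03, -0.007]
ft_force: [-1.9, -0.2, -0.9]
width: 0.0348
t 26.65 tcp [0.53 0.   0.15] yaw -0.12 tilt [ 0.06  0.01 -1.  ] q [ 0.29  0.17 -0.41  1.87  0.08  1.05 -1.84]
now axes [-0.06  0.07 -0.01] turn 0.005 target axes [-0.06  0.07 -0.01]
```

```bash
python3 -m jog '[[0,0,0.1,0,1],[0,0,0,0,1],[0,0,0,0,0.5],[0,0,0,0,0.3],[0,0,0,0,0],[0,0,0,0,0],[0.1,0,-1.5,0,0],[0.2,0,-3,0,0],[0.2,0,-4,0,0],[0.2,0,-4,0,0]]' 10; python3 g.py .6775 -.148 .42 1.33
```

```text
time: 27.65
ee_pos: [0.5237, 0.0023, 0.2766]
eef_rot: [0.998, -0.059, 0.027, -0.007]
ft_force: [-0.3, -0.8, -0.3]
width: 0.0853
t 27.65 tcp [0.52 0.   0.28] yaw -0.119 tilt [ 0.05  0.01 -1.  ] q [ 0.3   0.08 -0.41  1.7   0.03  1.31 -1.8 ]
now axes [ 17.78  12.86 -13.65] turn -1.449 target axes [-10.93  18.52 -14.34]
```

```bash
python3 -m jog '[[0,0,-4,-0.145,0],[0,0,-4,-0.145,0],[0,0,-4,-0.145,0],[0,0,-3,-0.145,0],[0,0,0,-0.145,0.5],[0,0,0,-0.145,0.5],[0,0,0,-0.145,0.5],[0,0,0,-0.145,0.5],[0,0,0,-0.145,0.5],[0,0,0,-0.145,0.5]]'; python3 g.py .6954 -.146 .42 1.345
```

```text
time: 28.65
ee_pos: [0.5159, 0.0011, 0.4414]
eef_rot: [0.771, 0.635, 0.03, 0.018]
ft_force: [-0.5, 0.5, 0.5]
width: 0.048
t 28.65 tcp [0.52 0.   0.44] yaw 1.379 tilt [ 0.07  0.01 -1.  ] q [ 0.33  0.03 -0.43  1.41  0.01  1.63 -0.29]
now axes [-11.06  20.26   3.22] turn 0.034 target axes [-10.32  20.78   2.14]
```

```bash
python3 -m jog '[[-1.5,2.5,0,0.034,0.5],[-2,4,0,0,0.5],[-2,4,0,0,0.5],[-2,4,0,0,0.5],[-1.7,3,1,0,0.5],[-1,2,1,0,0.5],[-0.5,1,0,0,0.5],[0,0,0,0,0.5],[0,0,0,0,0.5],[0,0,0,0,0.5]]'; python3 g.py .6954 -.146 .275 1.345; python3 - <<'E'
from h import *
c=snap('wrist','w6');t=snap('top','top6')
cv2.imwrite('pics/m6.png',np.hstack([cv2.resize(c['pixels'],(400,300)),cv2.resize(t['pixels'][100:250,200:400],(400,300))])[:,:,::-1])
E
```

```text
time: 29.65
ee_pos: [0.701, -0.1512, 0.4317]
eef_rot: [0.78, 0.625, 0.031, 0.019]
ft_force: [0.1, -0.4, 0.3]
width: 0.0437
t 29.65 tcp [ 0.7  -0.15  0.43] yaw 1.352 tilt [ 0.07  0.01 -1.  ] q [ 0.33  0.52 -0.34  0.83  0.16  1.74 -0.14]
now axes [ 0.01 -1.73 15.59] turn 0.007 target axes [ 0.38 -0.66 15.67]
```

View pics/m6.png

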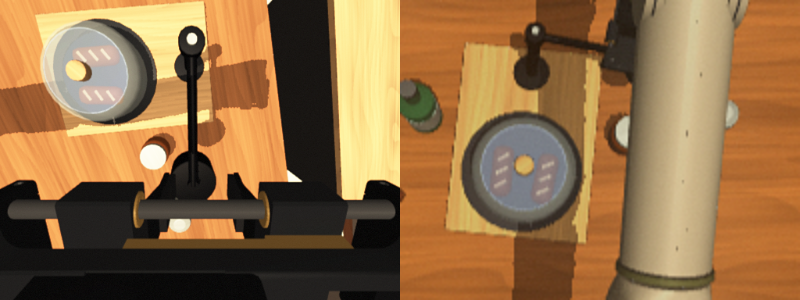

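Wrist: lamp cap (244,49), bar in column ~247 slightly left of jaw centre, head (250,218). Top: dome concentric with the slate, knob near (262,183) full-res, both sticks inside. Quick numbers before descending.

```bash
python3 - <<'E'
from h import *
np.set_printoptions(precision=4,suppress=True)
c=load('w6');t=load('top6')
for n,p in(('cap',(.7245,-.0195,.302)),('gp',(.6954,-.146,.272)),('head',(.6808,-.2094,.264))): print(n,proj(c,np.array(p)))
print('cap from wrist',plane(c,244.5,50,.302),'bar@row130',plane(c,246,130,.279))
h=cv2.cvtColor(t['pixels'],cv2.COLOR_RGB2HSV).astype(int)[165:200,245:280]
m=(h[...,1]>110)&(h[...,2]>190); ys,xs=np.nonzero(m); print(m.sum(),xs.mean()+245,ys.mean()+165,'knob',plane(t,xs.mean()+245,ys.mean()+165,.166))
E
```

```text
cap [241.4437  51.5916]
gp [242.3459 182.3582]
head [242.7385 231.9447]
cap from wrist [ 0.7275 -0.0188  0.302 ] bar@row130 [ 0.7129 -0.0895  0.279 ]
62 261.7741935483871 181.9516129032258 knob [0.5247 0.0042 0.166 ]
```

Dome at (0.5247, 0.0042): within 1 mm of the slate centre. Bar is ~3 mm further +x; descend onto it.

```bash
python3 -m jog '[[0,-0.7,2,0,0.5],[0,-0.7,3,0,0.5],[0,0,3,0,0.5],[0,0,3,0,0.5],[0,0,2,0,0.5],[0,0,1.5,0,0.5],[0,0,0.8,0,0.5],[0,0,0,0,0.5],[0,0,0,0,0.5],[0,0,0,0,0.5]]'; python3 g.py .6985 -.146 .272 1.345
```

```text
time: 30.75
ee_pos: [0.6969, -0.1424, 0.2833]
eef_rot: [0.778, 0.627, 0.035, 0.025]
ft_force: [0.4, -0.1, -0.5]
width: 0.0431
t 30.75 tcp [ 0.7  -0.14  0.28] yaw 1.357 tilt [ 0.09  0.01 -1.  ] q [ 0.38  0.48 -0.36  1.21  0.15  1.4  -0.16]
now axes [-0.34  0.14  1.14] turn 0.012 target axes [-0.31  0.24  1.13]
```

```bash
python3 -m jog '[[-0.3,0.1,0.7,0,0.5],[0,0,0.3,0,0.75],[0,0,0,0,0.75],[0,0,0,0,0.75],[0.05,-0.8,0,0.06,0.75],[0.09,-1.55,0,0.12,0.75],[0.09,-1.55,0,0.12,0.75],[0.09,-1.55,0,0.12,0.75],[0.09,-1.55,0,0.12,0.75],[0.09,-1.55,0,0.12,0.75]]'; python3 g.py; python3 -c "
from g import *
s,p,R,y=pose(); d=np.array([.7245,-.0195])-p[:2]; print('bar yaw',np.arctan2(d[1],d[0]),'rho',np.hypot(*d),s['ft_force'])"
```

```text
time: 31.75
ee_pos: [0.631, -0.1058, 0.2726]
eef_rot: [0.944, 0.327, 0.05, 0.017]
ft_force: [3.1, -3.4, 2.1]
width: 0.0219
t 31.75 tcp [ 0.63 -0.11  0.27] yaw 0.67 tilt [ 0.1  -0.   -0.99] q [ 0.33  0.29 -0.28  1.46  0.08  1.29 -0.86]
bar yaw 0.7452916316529549 rho 0.12719478709261037 [ 3.12850887 -3.38530181  2.14182185]
```

```bash
python3 -m jog '[[0.09,-1.5,0,0.1,0.75],[0.09,-1.5,0,0.1,0.75],[0.09,-1.5,0,0.11,0.75],[0.09,-1.5,0,0.11,0.75],[0.09,-1.5,0,0.11,0.75],[0.09,-1,0,0.1,0.75],[0,-0.6,0,0.1,0.75],[0,0,0,0,0.75],[0,0,0,0,0.75],[0,0,0,0,0.75]]'; python3 g.py; python3 - <<'E'
from g import *
s,p,R,y=pose(); d=np.array([.7245,-.0195])-p[:2]; print('bar yaw',np.arctan2(d[1],d[0]),'rho',np.hypot(*d),s['ft_force'])
snap('top','top7'); snap('side','side7')
E
```

```text
time: 32.75
ee_pos: [0.6011, -0.0276, 0.2734]
eef_rot: [0.997, -0.05, 0.056, 0.004]
ft_force: [-0.4, 0.8, -0.3]
width: 0.0218
t 32.75 tcp [ 0.6  -0.03  0.27] yaw -0.101 tilt [ 0.11 -0.01 -0.99] q [ 0.18  0.2  -0.25  1.57  0.07  1.26 -1.76]
bar yaw 0.06514489051673492 rho 0.12369978062825715 [-0.41087225  0.81938354 -0.26179375]
```

```bash
python3 -m jog '[[0,-1,0,0.01,0.75],[0,-0.8,0,0.01,0.75],[0,0,0,0,1],[0,0,0,0,1],[0,0,0,0,1],[0,0,0,0,1],[0,0,0,0,1],[0,0,0,0,1],[0,0,0,0,1],[0,0,0,0,1]]' 15; python3 g.py .6015 -.0054 .272 -.125; python3 - <<'E'
from g import *
s,p,R,y=pose(); print(s['width'],s['ft_force'])
E
```

```text
time: 33.85
ee_pos: [0.6023, -0.0121, 0.2728]
eef_rot: [0.997, -0.061, 0.055, 0.005]
ft_force: [-0.2, -2.2, 0.7]
width: 0.0135
t 33.85 tcp [ 0.6  -0.01  0.27] yaw -0.123 tilt [ 0.11 -0.02 -0.99] q [ 0.16  0.2  -0.26  1.57  0.08  1.27 -1.81]
now axes [-0.17 -0.65  0.06] turn 0.002 target axes [-0.16 -0.65  0.08]
0.013493433736231355 [-0.24643507 -2.17777915  0.70685398]
```

```bash
python3 -m jog '[[0,-0.3,0,0,1],[0,-0.25,0,0,1],[0,-0.1,0,0,1],[0,0,0,0,1],[0,0,0,0,1],[0,0,0,0,1],[0,0,0,0,1],[0,0,0,0,1],[0,0,0,0,1],[0,0,0,0,1]]'; python3 g.py .6015 -.0054 .272 -.125; python3 - <<'E'
from g import *
s,p,R,y=pose(); print(s['width'],s['ft_force'])
E
```

```text
time: 34.85
ee_pos: [0.6029, -0.0059, 0.2728]
eef_rot: [0.997, -0.062, 0.055, 0.005]
ft_force: [-1.9, -1.5, 0.5]
width: 0.0132
t 34.85 tcp [ 0.6  -0.01  0.27] yaw -0.124 tilt [ 0.11 -0.02 -0.99] q [ 0.15  0.21 -0.27  1.57  0.09  1.27 -1.83]
now axes [-0.16 -0.03  0.06] turn 0.001 target axes [-0.15 -0.03  0.08]
0.013174681208703395 [-1.93471284 -1.48806988  0.49497997]
```

```bash
python3 -m jog '[[0,0,0,0,0.7],[0,0,0,0,0.5],[0,0,0,0,0.5],[0,0,0,0,0.5],[0.1,0,-2,0,0.5],[0.3,0,-4,0,0.5],[0.3,0,-4,0,0.5],[0.3,0,-4,0,0.5],[0,0,-2,0,0.5],[0,0,0,0,0.5]]'; python3 -m jog '[[-3,3,0,0,0.5],[-3,4,0,0,0.5],[-3,4,0,0,0.5],[-3,4,0,0,0.5],[-3,4,0,0,0.5],[-3,4,0,0,0.5],[-3,4,0,0,0.5],[-2,4,0,0,0.5],[0,4,0,0,0.5],[0,0,0,0,0.5]]'; python3 g.py; python3 - <<'E'
from h import *
np.set_printoptions(precision=4,suppress=True)
t=snap('top','top8'); s=snap('side','side8'); t0=load('top0')
A=cv2.resize(t['pixels'][90:240,190:390],(800,600),interpolation=cv2.INTER_CUBIC)[:, :560]
B=cv2.resize(s['pixels'][110:340,200:360],(240,345),interpolation=cv2.INTER_CUBIC)
im=np.zeros((600,800,3),np.uint8); im[:,:560]=A; im[:345,560:]=B
cv2.imwrite('pics/m8.png',im[:,:,::-1])
E
```

```text
time: 35.85
ee_pos: [0.595, -0.0024, 0.438]
eef_rot: [0.997, -0.061, 0.055, 0.004]
ft_force: [-0.3, 0.2, -0.2]
width: 0.0433
time: 36.85
ee_pos: [0.3189, -0.3259, 0.4006]
eef_rot: [0.997, -0.06, 0.052, 0.001]
ft_force: [-0.0, 1.1, 0.4]
width: 0.0433
t 36.85 tcp [ 0.32 -0.33  0.4 ] yaw -0.12 tilt [ 0.1  -0.01 -0.99] q [ 0.53 -0.15  0.19  1.66 -0.03  1.54 -0.98]
```

View pics/m8.png

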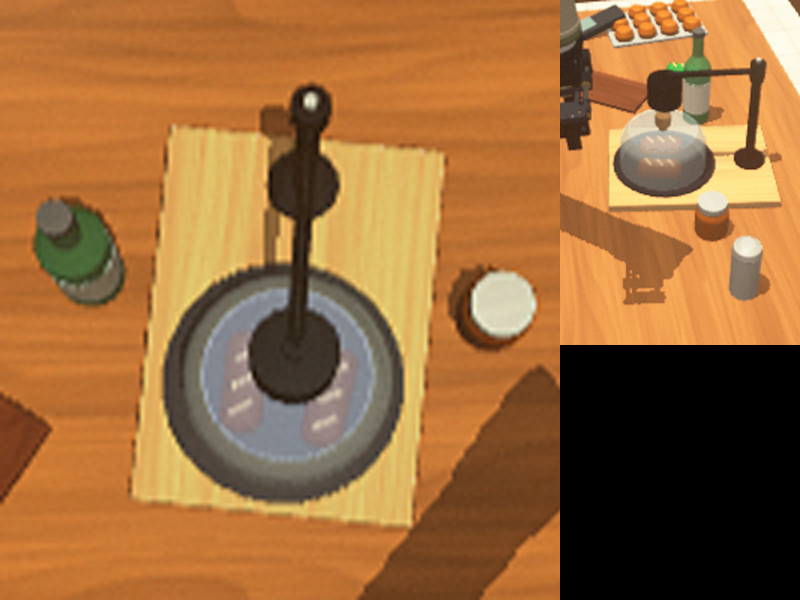

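```bash
python3 - <<'E'
from h import *
np.set_printoptions(precision=4,suppress=True)
t=load('top8'); t6=load('top6')
h=cv2.cvtColor(t['pixels'],cv2.COLOR_RGB2HSV).astype(int)
m=np.zeros(h.shape[:2],np.uint8); m[165:195,248:280]=(h[165:195,248:280,2]<62)*255
m=cv2.morphologyEx(m,cv2.MORPH_OPEN,cv2.getStructuringElement(cv2.MORPH_ELLIPSE,(9,9)))
ct=max(cv2.findContours(m,0,cv2.CHAIN_APPROX_NONE)[0],key=cv2.contourArea)
(u,v),R=cv2.minEnclosingCircle(ct); print(u,v,R,cv2.fitEllipse(ct)); print('head',plane(t,u,v,.264), 'by eye',plane(t,190+293.5/4-.5,90+354.5/4-.5,.264))
E
```

```text
Traceback (most recent call last):
ValueError: max() iterable argument is empty
```

```bash
python3 - <<'E'
from h import *
np.set_printoptions(precision=4,suppress=True)
t=load('top8')
h=cv2.cvtColor(t['pixels'],cv2.COLOR_RGB2HSV).astype(int)
print(h[178,250:278,2])
for th in (70,80,90):
    m=np.zeros(h.shape[:2],np.uint8); m[165:196,244:284]=(h[165:196,244:284,2]<th)*255
    m=cv2.morphologyEx(m,cv2.MORPH_OPEN,cv2.getStructuringElement(cv2.MORPH_ELLIPSE,(9,9)))
    cs=cv2.findContours(m,0,cv2.CHAIN_APPROX_NONE)[0]
    if cs:
        ct=max(cs,key=cv2.contourArea); (u,v),R=cv2.minEnclosingCircle(ct); print(th,u,v,R,'head',plane(t,u,v,.264))
print('by eye',plane(t,190+294/4-.5,90+354.5/4-.5,.264), 'cap',plane(t,190+311/4-.5,90+105/4-.5,.302))
E
```

```text
[189 215  61  56  60  59  60  59  61  61  57  55  56  62  62  61  58  63
  61  62  59  57  64  58  49 132 154 145]
70 262.97540283203125 178.41802978515625 11.749323844909668 head [0.5248 0.0017 0.264 ]
80 263.131591796875 178.5 11.816845893859863 head [0.5245 0.0011 0.264 ]
90 263.0 178.5 12.093486785888672 head [0.5245 0.0016 0.264 ]
by eye [0.5258 0.0015 0.264 ] cap [ 0.7234 -0.0167  0.302 ]
```

Top: head centred at (263,178.4) over the dome, sticks inside, bottle and jar at their original pixels; side view: lamp straight over the upright dome. Everything is done and the robot is clear.

```bash
python3 -c "
from bench import r
print(r.read_state()['time']); print(r.close_job())"
```

```text
36.95
the job is handed in; nothing more can be done
None
```

The pretzel stand is restocked and the job was handed in at 36.95 s, with the robot clear of everything.

**What I did:**
- I swung the lamp to about +1.5 rad, on the jar side away from the bottle.
- I laid the brown pretzel stick flat on the slate's free half, parallel to the other stick.
- I lowered the dome over both until the wrist force showed it resting on the slate.
- I swung the lamp back by gripping its bar.

**Last checks:**
- **Dome:** its knob measured at (0.525, 0.004). The slate centre is (0.524, 0.004), so the dome is within about 1 mm of central. It stands upright with both sticks inside.
- **Lamp:** the head measured at (0.525, 0.0015), about 3 mm short of the dome axis.
- **Other objects:** the jar shows at its starting pixel. The bottle, shaker and other stick look unmoved in the last pictures.

**Disagreements:**
- Judged by the line from post cap to head, the lamp could be about 7 mm short rather than 3 mm. I took the direct reading and did not correct it.
- The pretzel's triangulated top height came out about 10 mm below the value implied by the text. I set the grasp depth from the text, and the grasp held.
- The tool's tilt drifted to as much as 0.11 rad over the job. It was about 0.08 rad when gripping the dome and 0.06 rad when setting it down, so the dome may have tilted by about 0.02 rad while carried.

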